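# Lock the board keeper with its T-toggle

### The arm

A 6-joint arm with a two-finger parallel gripper is mounted at the origin on the work surface. World frame = base frame: x ahead of the robot, y to its left, z up, the work surface at z = 0. Lengths are in m, angles in rad, forces in N, time in s.
With the tool pointing down it reaches from about 0.25 to 0.775 m from the base axis. Payload 4 kg.
Tool frame: the origin (TCP) lies at the centre of the arm's flange, where the gripper is bolted on; the fingertips stand 199 mm ahead of it and the grasp point (between the pads) lies 180 mm ahead of it (robot.tcp_to_tips is the z of the fingertips in the tool frame, in m); z points along the fingers, y is the line along which they close (so a half turn about z gives the same grasp; the last joint's range is limited). The gripper opens to 94 mm and grips with 3 to 60 N. Pads are 16 mm wide; open, the fingers measure 119 mm over their backs; the gripper's body (75 mm by 177 mm) begins 78 mm behind the grasp point.
Start: joints at [1.232, 0.087, 1.371, -0, 1.684, -0.103], TCP at [0.128, 0.535, 0.405] pointing down, gripper open.
Joint ranges: [-3.1, 3.1], [-0.76, 2.03], [0.27, 2.55], [-1.08, 4.22], [0.17, 2.65], [-2.57, 2.57]. Speed limits (rad/s): [2.79, 2.79, 3.14, 3.14, 3.14, 3.14].

### API

Orientations are given as [roll, pitch, yaw] about the fixed x, y, z axes, in that order (R = Rz(yaw) Ry(pitch) Rx(roll)).
In Python, from bench import robot gives the robot as it stands.
- The arm moves only by the tool play_rows, never from a script. Its arguments are lists of equal length, an entry for each row: "translation": the shift along the tool's x, y, z scaled (see below), a list of three; "twist": the turn, a rotation vector about the tool's x, y, z scaled (see below), a list of three; "gripper": the opening, from -1 (shut) to 1 (fully open). A call has 1 to 8 rows; each row shifts and turns the commanded pose from where the row before left it, along the tool's axes as they then stand; what a row does not reach is not made up. The controller multiplies each number of a shift by 0.04 m and each number of a turn by 0.1 rad. A row lasts 1/10 s, in which the tool goes at most 50 mm and 8.59 degrees, less where a joint would pass 70% of its speed; a pose out of reach is approached as far as the arm can. A call with a number of a shift or a turn outside -1 to 1 is refused whole. A call with a gripper value outside its range is refused whole. The fingers move at their own pace and stop on an object; the grip force is fixed at half the most. Time passes only in rows, so rows that do not move let the fingers close. It gives the time, the measured TCP pose, the force, the opening and the grip force at its end, in the units of the state.
- robot.get_obs(): the state, without advancing time (a new reading comes with each control period).
- robot.snapshot(name): name is "scene" or "top"; returns the picture (420x560x3 uint8, red, green, blue); there is no depth.
- robot.camera_model(name): a dict with "camera_matrix" (3x3 intrinsics, pixels), "k1" (the pictures are not rectified: a ray, as slopes to the right and down, at radius r is drawn at 1 + k1 r^2 times it, then the intrinsics apply), "rvec" (rotation vector, rad) and "tvec" (3), from world to camera coordinates, as OpenCV has them. Camera axes: x right, y down, z forward; pixel columns grow to the right and rows downward; lengths in m; the calibration is good to about 2 mm. A picture is of the moment at which its call begins. camera_model takes no time and is no camera call.
- robot.close_job(): hands the job in; it is judged then, once.
Trained networks look in the newest picture that a camera, given by its name, has taken for a name from the list of things; names that differ only in an ending like _2 or _b are one class to them, and where a whole thing is asked for, a point or a joint stands for the part that bears it (a point fixed in the world has none). Each returns a list of dicts, best first, with "score" (0 to 1); they miss things now and then, are a little off and sometimes report something else, mostly with a low value. They report only what shows in the picture. A call takes as long as a camera call.
- robot.recognise(name, camera): "centre" ([x, y, z] in m, in world coordinates, good to about 4 mm: the middle of the surface that is visible of it).
- robot.spot_point(name, camera): "centre" ([x, y, z] in m, in world coordinates, good to about 4 mm: a listed point, or the origin of a listed thing).
The state is a dict: "time": time; "joint_positions": joint angles; "qvel": joint speeds; "joint_torque": joint torques, N m; "tool_pos": TCP position; "ee_rot": TCP orientation; "wrist_force": force on the tool from outside, world axes, zero at the start; "wrist_torque": the same for the moment, N m; "width": finger opening in m; "finger_force": force on a finger pad.
Only numpy, scipy, OpenCV 4.12 (cv2) and the standard library are available. Lean on these libraries where they do the work, as an engineer would, in place of code of your own. Each camera call takes 0.05 s, during which the arm holds its last target. There are 200 camera calls.

### The job

On the sloping repair cradle, swing the orange keeper strap down until it lies shut over the circuit board. Then take the red-handled T-toggle from its blue stand, pass its foot through the slots in the keeper and the block under it until its flange rests on the keeper, turn it a quarter turn either way so that it holds, and let go. Leave the other things on the bench where they are.

Things in the scene. Friction and masses are not known exactly. Their poses are not given: they have to be found in the camera images.
- toggle_grip (a point): Centre of the red wing handle of the T-toggle (upright in the blue stand at the start): 12 mm thick along x, 36 mm long along y, 44 mm high; z up along the shank. Below it a round flange, 42 mm diameter, 4 mm thick, its underside 26 mm below this point; an 8 mm shank; the steel T-foot. 76 mm high overall, about 90 g. Half a turn makes no difference.
- toggle_foot (a point): Centre of the toggle's steel T-foot: 28 mm long along its y (the same direction as the wing's length), 8 mm wide, 8 mm high; on the shank's axis 50 mm below toggle_grip. Between foot and flange 20 mm of bare shank. Same axes as toggle_grip.
- stand: Fixed blue block in which the toggle stands, 70 x 80 mm, 40 mm high; origin at the centre of its underside. A 12 x 32 mm slot, long along its y, 34 mm deep, holds the T-foot; the toggle's flange rests on the top. Lift the toggle 30 mm or more to clear it.
- slot (a point): Centre of the slot, on the top face of the 10 mm aluminium block at the low near end of the fixed sloping cradle, 70 mm above the table. z: the face's normal, tilted 25 degrees from vertical towards the robot; x up the slope, y across. Slot 11.6 mm along x, 33 mm along y, right through; 25 mm or more of free space below for the foot to turn. Block 60 mm along x, 140 along y.
- hinge (a point): Centre of the keeper's hinge line, which runs along this point's y, at the upper end of the cradle: 137 mm up the slope from the slot and 2.5 mm above the block's top plane. Same axes as slot.
- keeper (a joint): Angle (rad) of the orange keeper strap: 0 shut on the block, where a stop ends it; grows opening up about the hinge; 0.6 to 1.1 at the start. Plate 50 mm wide, 5 mm thick (hinge line in its mid-plane), reaching 171 mm from the hinge. Its 16 x 39 mm opening lies over the slot when shut: toggle passes both, 15 mm in all. Stiff hinge, stays where left; 2 to 4 N at press moves it.
- press (a point): Point on the middle of the keeper's outer (upper) face, 85 mm from the hinge; z is the outward normal of that face, x points along the strap to the hinge.
- tin: Bystander, leave alone: short flux tin, 64 mm wide and 45 mm high, standing upright; origin at its foot.
- driver: Bystander, leave alone: screwdriver lying flat near the robot, 170 mm long; origin at about its middle.
- pot: Bystander, leave alone: yellow bowl, 90 mm wide, 55 mm high; origin at its foot.
- spray: Bystander, leave alone: clear bottle with black cap, 60 mm wide, 190 mm high; origin at its foot.
- pencup: Bystander, leave alone: black pen cup with pens, 72 mm wide, pens up to about 175 mm high; origin at its foot.
- board: Bystander, leave alone: spare green circuit board lying flat, 90 x 70 mm, parts up to 22 mm high; origin at its foot.
- tweezers: Bystander, leave alone: steel tweezers lying flat, about 140 mm long, 6 mm high; origin at about its middle.

How it is judged:
On the way, in this order (a step that is already met when the one before it is completed fails the run):
1. the keeper is swung shut while the toggle is still outside the slot (value of joint keeper below 0.06 rad and distance between toggle_foot and slot above 0.06 m), for 0.2 s.
2. the toggle's foot is passed through keeper and block, lengthwise in the slot, with the keeper shut (value of joint keeper below 0.06 rad and x of toggle_foot in the frame of slot between -0.01 and 0.01 m and y of toggle_foot in the frame of slot between -0.016 and 0.016 m and z of toggle_foot in the frame of slot between -0.026 and -0.0145 m and angle between the y axis of toggle_foot and the y axis of slot, either way round below 0.5 rad), for 0.1 s.
3. the toggle is turned a quarter turn, its foot crosswise under the block (value of joint keeper below 0.06 rad and x of toggle_foot in the frame of slot between -0.01 and 0.01 m and y of toggle_foot in the frame of slot between -0.016 and 0.016 m and z of toggle_foot in the frame of slot between -0.026 and -0.0145 m and angle between the y axis of toggle_foot and the y axis of slot, either way round above 1.27 rad), for 0.1 s.
At the end, for the whole second after the job is handed in: Keeper shut (under 0.06 rad); toggle's foot under the block, flange down on the keeper within 2.5 mm, within 10 mm (up-slope) and 16 mm (across) of the slot's centre, shank within 0.15 rad of the face's normal, turned within 0.3 rad of a quarter turn from the slot, at rest (value of joint keeper below 0.06 rad and x of toggle_foot in the frame of slot between -0.01 and 0.01 m and y of toggle_foot in the frame of slot between -0.016 and 0.016 m and z of toggle_foot in the frame of slot between -0.024 and -0.0165 m and angle between the y axis of toggle_foot and the y axis of slot, either way round above 1.27 rad and angle between the z axis of toggle_foot and the z axis of slot, either way round below 0.15 rad and linear speed of toggle below 0.02 m/s); the robot touches nothing.
It fails at once if another thing on the bench is displaced by more than 30 mm (distance of any of tin, driver, pot, spray, pencup, board, tweezers from where it was at the start of the episode above 0.03 m).
It also fails if it takes over 64 s, if anything falls off the work surface, if the arm or the gripper's body presses on something with over 40 N, if the wrist force passes 120 N, or if a joint passes its speed limit or range.

## Working session

There is one attempt and no reset: what is moved stays moved. The work goes in short steps, Python scripts to look and compute and a tool call to move; the robot and the scene stay as the last step left them, time stands still between calls to the robot, and variables do not carry over. Pictures are saved under pics/ and viewed, at most 10 in all, crops included, and the job is handed in when it is done.

Besides the shell and the picture viewer there is one more tool, called after "Call:" as name(argument=value, ...) on one line, values as JSON. play_rows: Moves the arm, as the interface text tells. Its arguments: {"type":"object","properties":{"translation":{"type":"array","items":{"type":"array","items":{"type":"number","minimum":-1,"maximum":1}}},"twist":{"type":"array","items":{"type":"array","items":{"type":"number","minimum":-1,"maximum":1}}},"gripper":{"type":"array","items":{"type":"number"}}},"required":["translation","twist","gripper"]}

```bash
mkdir -p pics; ls; python3 - <<'E'
from bench import robot
import cv2,numpy as np
o=robot.get_obs(); print({k:np.round(v,3).tolist() for k,v in o.items()})
for c in("scene","top"):
    im=robot.snapshot(c); cv2.imwrite(f"pics/{c}0.png",im[...,::-1])
    m=robot.camera_model(c); print(c,{k:np.round(v,4).tolist() for k,v in m.items()})
    for n in("toggle_grip","toggle_foot","stand","slot","hinge","press","tin","driver","pot","spray","pencup","board","tweezers"):
        r=robot.spot_point(n,c); print(c,n,[(np.round(d["centre"],3).tolist(),round(d["score"],2)) for d in r[:2]])
print(robot.get_obs()["time"])
E
```

```text
pics
{'time': 0.0, 'joint_positions': [1.232, 0.088, 1.372, -0.0, 1.684, -0.103], 'qvel': [-0.002, 0.0, -0.002, -0.0, 0.002, -0.002], 'joint_torque': [-0.002, -34.018, -30.242, 0.071, 0.033, -0.0], 'tool_pos': [0.128, 0.535, 0.404], 'ee_rot': [-3.139, -0.0, 2.906], 'wrist_force': [-0.041, 0.756, -0.177], 'wrist_torque': [0.002, 0.035, -0.008], 'finger_force': 0.0, 'width': 0.094}
scene {'camera_matrix': [[427.1171, 0.0, 283.2168], [0.0, 427.1171, 212.6101], [0.0, 0.0, 1.0]], 'k1': -0.0225, 'rvec': [0.8704, 2.7203, -0.8047], 'tvec': [0.4525, -0.2263, 1.3101]}
scene toggle_grip [([0.432, -0.268, 0.066], 0.54), ([0.707, 0.025, 0.13], 0.22)]
scene toggle_foot [([0.434, -0.269, 0.015], 0.65)]
scene stand [([0.431, -0.27, 0.004], 0.93)]
scene slot [([0.585, 0.013, 0.068], 0.63)]
scene hinge [([0.704, 0.025, 0.13], 0.61)]
scene press [([0.638, 0.015, 0.176], 0.7)]
scene tin [([0.482, 0.25, -0.001], 0.75), ([0.706, 0.024, 0.13], 0.16)]
scene driver [([0.36, 0.025, -0.001], 0.73)]
scene pot [([0.632, 0.397, 0.0], 0.95)]
scene spray [([0.659, -0.374, -0.003], 0.72), ([0.65, 0.229, 0.002], 0.21
[... 308 characters left out ...]
242, 'rvec': [2.1085, -2.1485, 0.1817], 'tvec': [0.0112, 0.5727, 1.0246]}
top toggle_grip [([0.429, -0.266, 0.065], 0.51)]
top toggle_foot [([0.43, -0.271, 0.015], 0.63)]
top stand [([0.435, -0.27, -0.004], 0.95)]
top slot [([0.583, 0.014, 0.065], 0.6), ([0.687, -0.27, -0.0], 0.6)]
top hinge [([0.708, 0.024, 0.132], 0.92), ([0.433, -0.269, 0.065], 0.59)]
top press [([0.635, 0.022, 0.171], 0.89), ([0.584, 0.016, 0.069], 0.72)]
top tin [([0.477, 0.248, -0.001], 0.64)]
top driver [([0.362, 0.023, 0.0], 0.86)]
top pot [([0.631, 0.398, 0.001], 0.75)]
top spray []
top pencup [([0.726, 0.316, 0.002], 0.77)]
top board [([0.685, -0.274, -0.002], 0.74)]
top tweezers [([0.648, 0.227, -0.003], 0.6)]
1.4
```

View pics/scene0.png

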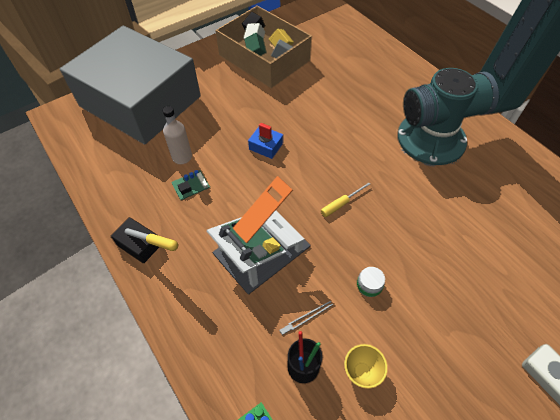

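View pics/top0.png

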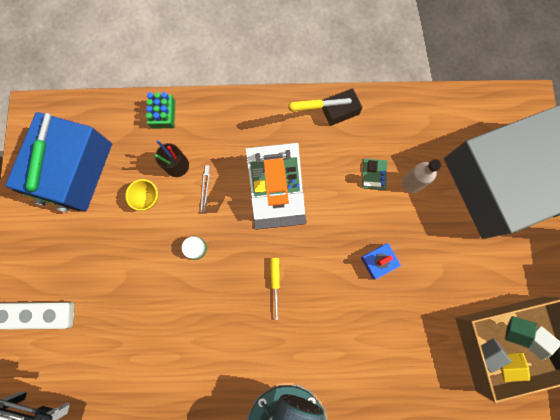

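The scene picture shows the orange keeper raised over the cradle (free end about (280,185), hinge about (245,235)), with the blue stand and red toggle at (265,140). In the top picture the cradle is at (275,185) and the stand at (380,261), both slightly yawed. The network positions agree with the given heights. Next I'll fit the yaws and positions to the colour silhouettes.

```bash
cat > h.py <<'E'
import numpy as np,cv2
from bench import robot
from scipy.optimize import minimize
from scipy.spatial.transform import Rotation as R
CM={c:robot.camera_model(c) for c in("scene","top")}
def proj(P,c):
    m=CM[c]; q=R.from_rotvec(m["rvec"]).apply(np.asarray(P,float))+m["tvec"]
    s=q[:,:2]/q[:,2:]; s=s*(1+m["k1"]*(s**2).sum(1))[:,None]
    K=np.array(m["camera_matrix"]); return s*[K[0,0],K[1,1]]+K[:2,2]
def box(cx,cy,cz,hx,hy,hz):
    return np.array([[cx+i*hx,cy+j*hy,cz+k*hz] for i in(-1,1) for j in(-1,1) for k in(-1,1)])
S=8
def hullmask(P,c,m=None,val=1):
    m=np.zeros((420*1,560),np.float32) if m is None else m
    big=np.zeros((420*4,560*4),np.uint8)
    h=cv2.convexHull(((proj(P,c)+.5)*4-.5).astype(np.float32))
    cv2.fillConvexPoly(big,np.round(h*16).astype(np.int32),255,cv2.LINE_AA,4)
    a=cv2.resize(big,(560,420),interpolation=cv2.INTER_AREA)/255.
    return a
def hsv(c,f): return cv2.cvtColor(cv2.imread(f),cv2.COLOR_BGR2HSV)
def slotR(yaw): return R.from_euler("z",yaw)*R.from_euler("y",-25,degrees=True)
def cost(pred,obs): return np.abs(pred-obs).sum()/obs.sum()
def fit(f,x0,steps):
    best=None
    sim=np.vstack([x0]+[np.array(x0)+np.eye(len(x0))[i]*steps[i] for i in range(len(x0))])
    for _ in range(3):
        r=minimize(f,sim[0],method="Nelder-Mead",options=dict(initial_simplex=sim,maxiter=250,xatol=1e-5,fatol=1e-5))
        sim=np.vstack([r.x]+[r.x+np.eye(len(x0))[i]*steps[i]*-.5 for i in range(len(x0))])
    return r
E
cat > fit1.py <<'E'
from h import *
H={c:hsv(c,f"pics/{c}0.png") for c in CM}
def near(mask,p,r):
    w=np.zeros_like(mask,float); cv2.circle(w,tuple(int(v) for v in p),r,1.,-1); return mask*w
# keeper : x,y of slot, yaw, theta
O={}
for c in CM:
    h=H[c]; m=((h[...,0]>=3)&(h[...,0]<=13)&(h[...,1]>200)&(h[...,2]>120)).astype(float)
    O[c]=near(m,proj([[.638,.018,.17]],c)[0],55)
    print(c,O[c].sum())
def keeper(p,c):
    Rs=slotR(p[2]); hg=np.array([p[0],p[1],.07])+Rs.apply([.137,0,.0025])
    Rk=Rs*R.from_euler("y",p[3])
    f=lambda b:hullmask(hg+Rk.apply(b),c)
    pl=f(box(-.0855,0,0,.0855,.025,.0025))
    o=np.minimum(f(box(-.137,0,.0025,.008,.0195,0)),f(box(-.137,0,-.0025,.008,.0195,0)))
    return np.clip(pl-o,0,1)
# angle sign check
for cs in (["top"],["scene"],["top","scene"]):
    r=fit(lambda p:sum(cost(keeper(p,c),O[c]) for c in cs),[.584,.0135,.09,.95],[.004,.004,.06,.06]); print("keeper",cs,r.x.round(4),round(r.fun,3))
B={}
for c in CM:
    h=H[c]; m=(((h[...,0]>=100)&(h[...,0]<=130)&(h[...,1]>150))|(((h[...,0]<4)|(h[...,0]>172))&(h[...,1]>150))).astype(np.uint8)
    m=cv2.morphologyEx(m,cv2.MORPH_CLOSE,np.ones((3,3),np.uint8)).astype(float)
    B[c]=near(m,proj([[.432,-.269,.05]],c)[0],32); print(c,B[c].sum())
def stand(p,c):
    Rz=R.from_euler("z",p[2]); t=np.array([p[0],p[1],0])
    f=lambda b:hullmask(t+Rz.apply(b),c)
    return np.maximum(f(box(0,0,.02,.035,.04,.02)),f(box(0,0,.066,.006,.018,.022)))
for cs in (["top"],["scene"],["top","scene"]):
  for y0 in (.5,-1.0):
    r=fit(lambda p:sum(cost(stand(p,c),B[c]) for c in cs),[.432,-.269,y0],[.004,.004,.15]); print("stand",cs,r.x.round(4),round(r.fun,3))
E
python3 fit1.py
python3 - <<'E'
import cv2,numpy as np
a=cv2.imread("pics/top0.png")[225:295,340:420];b=cv2.imread("pics/top0.png")[130:240,230:320]
c=cv2.imread("pics/scene0.png")[110:170,235:300]
f=lambda x:cv2.resize(x,(390,390))
cv2.imwrite("pics/crop.png",np.hstack([f(a),f(c)]))
E
```

```text
scene 1.0
top 64.0
keeper ['top'] [ 0.4923 -0.0036  0.1555  1.779 ] 1.261
keeper ['scene'] [ 0.6253  0.0288 -2.082   1.3569] 67.769
keeper ['top', 'scene'] [ 0.6256  0.032  -2.0993  1.3596] 84.262
scene 728.0
top 617.0
stand ['top'] [ 0.4331 -0.2686  0.4409] 0.385
stand ['top'] [ 0.4368 -0.27   -1.1372] 0.422
stand ['scene'] [ 0.4295 -0.2702  0.459 ] 0.163
stand ['scene'] [ 0.4263 -0.2735 -1.077 ] 0.231
stand ['top', 'scene'] [ 0.4315 -0.2689  0.4697] 0.574
stand ['top', 'scene'] [ 0.4296 -0.2729 -1.1301] 0.682
```

View pics/crop.png

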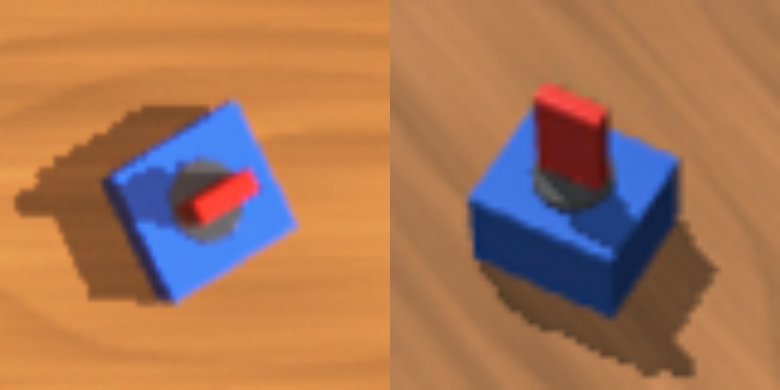

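The crop shows the stand with the red wing running along its long side, so ψ≈0.45 is the right branch. My masks are too loose on the red and too tight on the orange, so I'll tighten both.

```bash
python3 - <<'E'
import cv2
for c,pts in (("scene",[(258,212),(280,187),(285,195),(250,230),(300,300),(230,180)]),("top",[(275,175),(275,165),(277,201),(269,195),(220,220),(275,225)])):
    h=cv2.cvtColor(cv2.imread(f"pics/{c}0.png"),cv2.COLOR_BGR2HSV); print(c,[h[y,x].tolist() for x,y in pts])
E
python3 - <<'E'
s=open('fit1.py').read()
s=s.replace("(h[...,0]<=13)&(h[...,1]>200)&(h[...,2]>120)","(h[...,0]<=13)&(h[...,1]>225)&(h[...,2]>100)")
s=s.replace("((h[...,0]<4)|(h[...,0]>172))&(h[...,1]>150)","((h[...,0]<4)|(h[...,0]>172))&(h[...,1]>185)")
s=s.replace("    B[c]=near(m","    ct,_=cv2.findContours(m.astype(np.uint8),cv2.RETR_EXTERNAL,cv2.CHAIN_APPROX_NONE)\n    ct=max(ct,key=cv2.contourArea); m=cv2.drawContours(np.zeros(m.shape,np.uint8),[ct],-1,1,-1).astype(float)\n    B[c]=near(m")
s+='''
v=np.hstack([np.vstack([O[c]*255,B[c]*255])[:, :] for c in CM]); cv2.imwrite("pics/m.png",cv2.resize(v,(800,600)))
'''
open('fit1.py','w').write(s)
E
python3 fit1.py
```

```text
scene [[11, 183, 236], [11, 182, 236], [11, 182, 240], [11, 182, 235], [13, 138, 116], [13, 139, 183]]
top [[14, 209, 251], [14, 209, 251], [14, 207, 251], [15, 98, 246], [14, 168, 225], [173, 9, 120]]
scene 0.0
top 0.0
keeper ['top'] [0.584  0.0135 0.09   0.95  ] inf
keeper ['scene'] [0.584  0.0135 0.09   0.95  ] inf
keeper ['top', 'scene'] [0.584  0.0135 0.09   0.95  ] inf
scene 762.0
top 0.0
stand ['top'] [ 0.432 -0.269  0.5  ] inf
stand ['top'] [ 0.432 -0.269 -1.   ] inf
stand ['scene'] [ 0.4296 -0.27    0.4729] 0.111
stand ['scene'] [ 0.4268 -0.272  -1.1415] 0.161
stand ['top', 'scene'] [ 0.432 -0.269  0.5  ] inf
stand ['top', 'scene'] [ 0.432 -0.269 -1.   ] infh.py:22: RuntimeWarning: divide by zero encountered in scalar divide
  def cost(pred,obs): return np.abs(pred-obs).sum()/obs.sum()
  np.max(np.abs(fsim[0] - fsim[1:])) <= fatol):
[ WARN:0@181.995] global loadsave.cpp:1063 imwrite_ Unsupported depth image for selected encoder is fallbacked to CV_8U.
```

Call:
play_rows(translation=[[-1,-0.67,-0.17],[-1,-0.67,-0.17],[-1,-0.67,-0.17],[-1,-0.67,-0.17],[-1,-0.67,-0.17],[-1,-0.67,-0.17],[-1,-0.67,-0.17],[-1,-0.67,-0.17]], twist=[[0,0,0],[0,0,0],[0,0,0],[0,0,0],[0,0,0],[0,0,0],[0,0,0],[0,0,0]], gripper=[-1,-1,-1,-1,-1,-1,-1,-1])

```text
time: 2.2
tool_pos: [0.3904, 0.2498, 0.4597]
ee_rot: [3.141, 0.001, 2.906]
wrist_force: [0.6, 0.4, -0.9]
width: 0.0336
finger_force: 0.0
```

```bash
python3 - <<'E'
s=open('fit1.py').read()
s=s.replace("m=((h[...,0]>=3)&(h[...,0]<=13)&(h[...,1]>225)&(h[...,2]>100))","m=((h[...,0]>=8)&(h[...,0]<=16)&(h[...,1]>(165 if c=='scene' else 190))&(h[...,2]>(200 if c=='scene' else 238)))")
s=s.replace("    ct,_=","    m=near(m,proj([[.432,-.269,.05]],c)[0],32)\n    ct,_=")
open('fit1.py','w').write(s)
E
python3 fit1.py 2>&1 | grep -v WARN
```

```text
scene 1258.0
top 775.0
keeper ['top'] [0.5739 0.0114 0.0892 1.0939] 0.142
keeper ['scene'] [ 0.5685  0.0338 -0.1455  1.2789] 0.109
keeper ['top', 'scene'] [0.5775 0.0137 0.0569 1.0673] 0.387
scene 762.0
top 729.0
stand ['top'] [ 0.4331 -0.2686  0.4408] 0.172
stand ['top'] [ 0.4368 -0.27   -1.1372] 0.204
stand ['scene'] [ 0.4296 -0.27    0.4729] 0.111
stand ['scene'] [ 0.4268 -0.272  -1.1415] 0.161
stand ['top', 'scene'] [ 0.4318 -0.2689  0.4667] 0.302
stand ['top', 'scene'] [ 0.4295 -0.2727 -1.1319] 0.391
```

View pics/m.png

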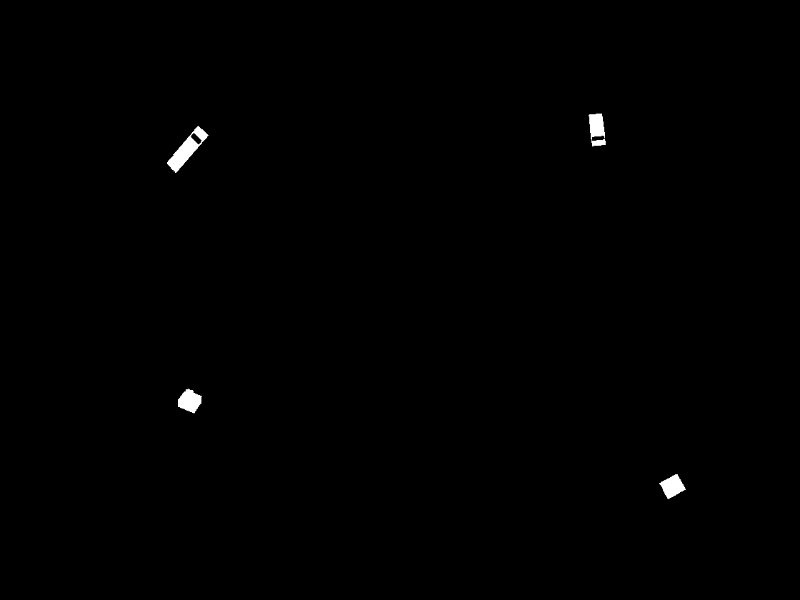

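Both masks are clean now. The stand is at (0.432, -0.269) with yaw about 0.45, and the keeper is open about 1 rad. I'll go above the keeper next.

Call:
play_rows(translation=[[-0.94,-0.63,0],[-0.94,-0.63,0],[-0.94,-0.63,0],[-0.94,-0.63,0],[-0.94,-0.63,0],[-0.94,-0.63,0],[-0.94,-0.63,0],[0,0,0.5]], twist=[[0,0,0],[0,0,0],[0,0,0],[0,0,0],[0,0,0],[0,0,0],[0,0,0],[0,0,0]], gripper=[-1,-1,-1,-1,-1,-1,-1,-1])

```text
time: 3.0
tool_pos: [0.6073, 0.0142, 0.4399]
ee_rot: [-3.141, 0.005, 2.9]
wrist_force: [-0.1, 1.7, 0.1]
width: 0.0006
finger_force: 0.0
```

Call:
play_rows(translation=[[0,0,0.5],[0,0,0.5],[0,0,0.5],[0,0,0.5],[0,0,0.5],[0,0,0.5],[0,0,0.3],[0,0,0.2]], twist=[[0,0,0],[0,0,0],[0,0,0],[0,0,0],[0,0,0],[0,0,0],[0,0,0],[0,0,0]], gripper=[-1,-1,-1,-1,-1,-1,-1,-1])

```text
time: 3.8
tool_pos: [0.6042, 0.0186, 0.298]
ee_rot: [-3.141, -0.001, 2.906]
wrist_force: [0.2, -0.6, -0.0]
width: 0.0004
finger_force: 0.2
```

Call:
play_rows(translation=[[0,0,0.08],[0,0,0.08],[0,0,0.08],[0,0,0]], twist=[[0,0,0],[0,0,0],[0,0,0],[0,0,0]], gripper=[-1,-1,-1,-1])

```text
time: 4.2
tool_pos: [0.6043, 0.0186, 0.2897]
ee_rot: [3.141, 0.0, 2.906]
wrist_force: [0.3, 0.4, 0.3]
width: 0.0009
finger_force: 0.1
```

```bash
python3 - <<'E'
from h import *
print(robot.get_obs()["wrist_force"])
im=[]
for c,p in(("scene",[.62,.02,.12]),("top",[.62,.02,.12])):
    s=robot.snapshot(c)[...,::-1]; x,y=proj([p],c)[0].astype(int)
    im.append(cv2.resize(s[y-60:y+60,x-60:x+60],(390,390)))
    for n in("slot","hinge","press"): print(c,n,[(np.round(d["centre"],3).tolist(),round(d["score"],2)) for d in robot.spot_point(n,c)[:2]])
cv2.imwrite("pics/k1.png",np.hstack(im))
E
```

```text
[0.27675186 0.38733935 0.28656945]
scene slot [([0.582, 0.008, 0.071], 0.6), ([0.361, 0.024, -0.001], 0.21)]
scene hinge [([0.707, 0.023, 0.13], 0.81)]
scene press [([0.631, 0.015, 0.096], 0.67)]
top slot [([0.584, 0.014, 0.07], 0.69)]
top hinge [([0.433, -0.271, 0.016], 0.2)]
top press []
```

View pics/k1.png

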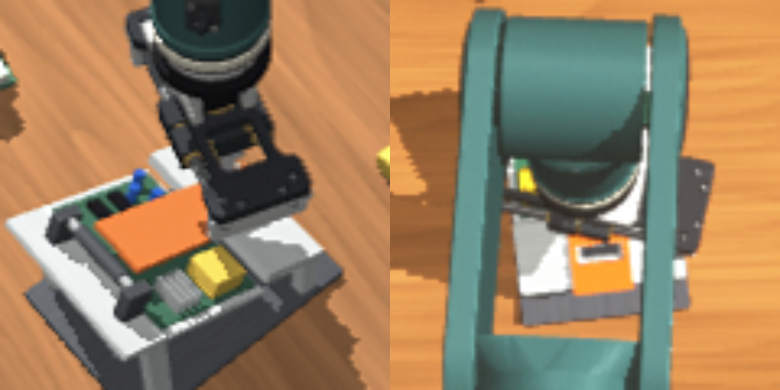

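The scene crop shows the keeper lying almost flat on the cradle, and press z≈0.096 matches the shut value of 0.0966. I'll press gently until I feel the stop.

Call:
play_rows(translation=[[0,0,0.05],[0,0,0.05],[0,0,0]], twist=[[0,0,0],[0,0,0],[0,0,0]], gripper=[-1,-1,-1])

```text
time: 4.9
tool_pos: [0.6045, 0.0186, 0.288]
ee_rot: [3.141, 0.003, 2.906]
wrist_force: [-3.1, 0.8, 7.8]
width: 0.0004
finger_force: 4.1
```

Call:
play_rows(translation=[[0,0,0.03],[0,0,0],[0,0,0],[0,0,-0.6],[0,0,-1],[0,0,-1],[0,0,-0.5]], twist=[[0,0,0],[0,0,0],[0,0,0],[0,0,0],[0,0,0],[0,0,0],[0,0,0]], gripper=[-1,-1,-1,-1,-1,-1,-1])

```text
time: 5.6
tool_pos: [0.6043, 0.0186, 0.4127]
ee_rot: [3.14, 0.006, 2.906]
wrist_force: [-0.7, 1.3, 0.6]
width: 0.0007
finger_force: 0.0
```

Call:
play_rows(translation=[[0.31,-1,0.13],[0.31,-1,0.13],[0.31,-1,0.13],[0.31,-1,0.13],[0.31,-1,0.13],[0.31,-1,0.13],[0.31,-1,0.13],[0.31,-1,0.13]], twist=[[0,0,0],[0,0,0],[0,0,0],[0,0,0],[0,0,0],[0,0,0],[0,0,0],[0,0,0]], gripper=[-1,-1,-1,-1,-0.5,0,0,0])

```text
time: 6.4
tool_pos: [0.4319, -0.2706, 0.3664]
ee_rot: [3.142, 0.0, 2.906]
wrist_force: [0.9, 0.1, 0.4]
width: 0.0289
finger_force: 0.0
```

```bash
cat > fit2.py <<'E'
from h import *
import sys
exec(open("fit1.py").read().split("# angle sign")[0].replace('H={c:hsv(c,f"pics/{c}0.png") for c in CM}','''
H={}
for c in CM:
    cv2.imwrite(f"pics/{c}2.png",robot.snapshot(c)[...,::-1]); H[c]=hsv(c,f"pics/{c}2.png")
''').replace("[.638,.018,.17]","[.63,.018,.1]"))
for cs in (["top"],["scene"],["top","scene"]):
    r=fit(lambda p:sum(cost(keeper(np.append(p,0.),c),O[c]) for c in cs),[.584,.0135,.09],[.004,.004,.06]); print("keeper shut",cs,r.x.round(4),round(r.fun,3))
    r=fit(lambda p:sum(cost(keeper(p,c),O[c]) for c in cs),[.584,.0135,.09,.02],[.004,.004,.06,.04]); print("keeper",cs,r.x.round(4),round(r.fun,3))
for c in CM:
    for n in("slot","hinge","press"): print(c,n,[(np.round(d["centre"],3).tolist(),round(d["score"],2)) for d in robot.spot_point(n,c)[:1]])
im=[]
for c in CM:
    x,y=proj([[.62,.02,.12]],c)[0].astype(int); im.append(cv2.resize(cv2.imread(f"pics/{c}2.png")[y-50:y+50,x-50:x+50],(390,390),interpolation=cv2.INTER_CUBIC))
cv2.imwrite("pics/k2.png",np.hstack(im))
E
python3 fit2.py
```

```text
scene 798.0
top 18.0
keeper shut ['top'] [0.589  0.0118 0.1249] 60.986
keeper ['top'] [ 0.6015  0.0916  0.5109 -1.4819] 3.402
keeper shut ['scene'] [0.5806 0.0095 0.1171] 0.296
keeper ['scene'] [ 0.5684  0.0025  0.1821 -0.1059] 0.163
keeper shut ['top', 'scene'] [0.5859 0.0115 0.1194] 61.451
keeper ['top', 'scene'] [ 0.5972  0.0257  0.8775 -1.4111] 6.433
scene slot [([0.582, 0.009, 0.07], 0.87)]
scene hinge [([0.707, 0.024, 0.132], 0.73)]
scene press [([0.632, 0.013, 0.093], 0.67)]
top slot [([0.582, 0.015, 0.067], 0.55)]
top hinge [([0.705, 0.021, 0.129], 0.89)]
top press [([0.627, 0.02, 0.093], 0.65)]
```

View pics/k2.png

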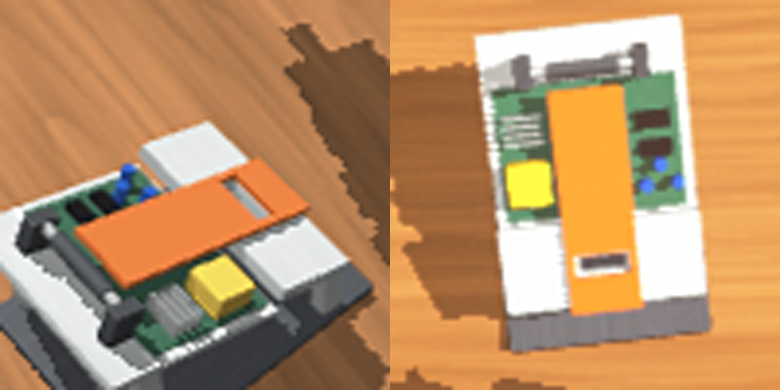

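The crops show the keeper flat, with its opening over the slot. The orange plate starts a little short of the hinge line, so I'll model that and segment by colour distance.

```bash
cat > fit3.py <<'E'
from h import *
O={}
for c in CM:
    im=cv2.imread(f"pics/{c}2.png"); L=cv2.cvtColor(im,cv2.COLOR_BGR2LAB).astype(float)
    ct=np.array([.584,.0135,.07])+slotR(.09).apply([.05,0,.005]); x,y=proj([ct],c)[0].round().astype(int)
    ref=np.median(L[y-1:y+2,x-1:x+2].reshape(-1,3),0); d=np.linalg.norm(L-ref,axis=2)
    m=np.clip((32-d)/16,0,1); w=np.zeros(m.shape); 
    P=np.array([.584,.0135,.07])+slotR(.09).apply(box(.05,0,.0025,.1,.034,.0025))
    w=hullmask(P,c)>0.5
    O[c]=m*w; print(c,ref,O[c].sum().round())
def keeper(p,c):
    Rs=slotR(p[2]); o=np.array([p[0],p[1],.07]); f=lambda b:hullmask(o+Rs.apply(b),c)
    e=p[3]; pl=f(box((.137-e-.034)/2,0,.005,(.137-e+.034)/2,.025,0))
    op=f(box(0,0,.005,.008,.0195,0)); op2=f(box(0,0,0,.008,.0195,0))
    return np.clip(pl-np.minimum(op,np.maximum(op2,op)),0,1)
for cs in (["top"],["scene"],["top","scene"]):
    r=fit(lambda p:sum(cost(keeper(p,c),O[c]) for c in cs),[.584,.0135,.09,.012],[.004,.004,.06,.008]); print("shut",cs,r.x.round(4),round(r.fun,3))
E
python3 fit3.py
```

```text
scene [169. 163. 179.] 811.0
top [196. 149. 195.] 968.0
shut ['top'] [0.5855 0.0127 0.0807 0.0144] 0.06
shut ['scene'] [0.5824 0.0113 0.0966 0.014 ] 0.077
shut ['top', 'scene'] [0.5838 0.0118 0.0906 0.0146] 0.19
```

Call:
play_rows(translation=[[0,0.05,0.17],[0,0,0.17],[0,0,0.17],[0,0,0.17],[0,0,0.17],[0,0,0.17],[0,0,0.17],[0,0,0.17]], twist=[[0,0,1],[0,0,1],[0,0,1],[0,0,1],[0,0,1],[0,0,1],[0,0,1],[0,0,0.76]], gripper=[0,0,0,0,0,0,0,0])

```text
time: 7.6
tool_pos: [0.4343, -0.2664, 0.3122]
ee_rot: [3.141, 0.0, 2.129]
wrist_force: [0.7, -0.0, 0.1]
width: 0.0469
finger_force: 0.0
```

Call:
play_rows(translation=[[0,0,0]], twist=[[0,0,1]], gripper=[0])

```text
time: 7.7
tool_pos: [0.4341, -0.2661, 0.3112]
ee_rot: [-3.141, -0.002, 2.028]
wrist_force: [-0.7, -0.2, -0.6]
width: 0.0471
finger_force: 0.0
```

Call:
play_rows(translation=[[-0.04,-0.08,0.4],[0,0,0.4],[0,0,0.4],[0,0,0.3],[0,0,0],[0,0,0],[0,0,0]], twist=[[0,0,0],[0,0,0],[0,0,0],[0,0,0],[0,0,0],[0,0,0],[0,0,0]], gripper=[0,0,0,0,-1,-1,-1])

```text
time: 8.4
tool_pos: [0.4318, -0.2704, 0.2533]
ee_rot: [3.141, 0.002, 2.03]
wrist_force: [-0.1, 0.3, -0.3]
width: 0.0262
finger_force: 0.0
```

Call:
play_rows(translation=[[0,0,0],[0,0,0],[0,0,0],[0,0,0]], twist=[[0,0,0],[0,0,0],[0,0,0],[0,0,0]], gripper=[-1,-1,-1,-1])

```text
time: 8.8
tool_pos: [0.4316, -0.2705, 0.2531]
ee_rot: [3.141, 0.001, 2.03]
wrist_force: [0.9, 0.2, 3.8]
width: 0.0116
finger_force: 30.0
```

Call:
play_rows(translation=[[0,0,-0.3],[0,0,-0.6],[0,0,-1],[0,0,-1],[0,0,-1],[0,0,-0.4]], twist=[[0,0,0],[0,0,0],[0,0,0],[0,0,0],[0,0,0],[0,0,0]], gripper=[-1,-1,-1,-1,-1,-1])

```text
time: 9.4
tool_pos: [0.4312, -0.2703, 0.4298]
ee_rot: [3.138, 0.007, 2.03]
wrist_force: [0.5, -1.1, -0.6]
width: 0.0115
finger_force: 30.0
```

```bash
cat > plan.py <<'E'
from h import *
import sys
SL=np.array([.5840,.0120,.0700]); YAW=.0895
GR=np.array([0,0,.1871])   # toggle_grip in tool
def target(foot_z, quarter=0., off=(0,0)):
    Rs=slotR(YAW)
    # tool z=-slot z ; tool y=+slot x -> tool x = y cross z
    M=np.column_stack([[0,1,0],[1,0,0],[0,0,-1]])  # tool axes in slot frame
    Rt=Rs*R.from_matrix(M)*R.from_euler("z",quarter)
    foot=SL+Rs.apply([off[0],off[1],foot_z])
    return foot-Rt.apply([0,0,.2371]),Rt
def delta(T,Rt,o=None):
    o=o or robot.get_obs(); Rc=R.from_euler("xyz",o["ee_rot"]); p=np.array(o["tool_pos"])
    t=Rc.inv().apply(T-p); w=(Rc.inv()*Rt).as_rotvec()
    return t/.04,w/.1
if __name__=="__main__":
    o=robot.get_obs(); print(o["time"],np.round(o["tool_pos"],4),np.round(o["ee_rot"],4),np.round(o["wrist_force"],1))
    T,Rt=target(*map(float,sys.argv[1:3]),off=tuple(map(float,sys.argv[3:5])) if len(sys.argv)>3 else (0,0))
    t,w=delta(T,Rt,o); print("target",T.round(4),Rt.as_euler("xyz").round(4)); print("units t",t.round(2),"w",w.round(2))
    Rs=slotR(YAW);Rc=R.from_euler("xyz",o["ee_rot"]); print("foot in slot mm",(Rs.inv().apply(o["tool_pos"]+Rc.apply([0,0,.2371])-SL)*1e3).round(1))
E
python3 plan.py 0.08 0
```

```text
9.4 [ 0.4312 -0.2703  0.4298] [3.1384 0.0069 2.0297] [ 0.5 -1.1 -0.6]
target [0.4505 0.     0.3574] [2.7053 0.     1.6603]
units t [5.86 3.42 1.78] w [-4.27 -0.74  3.65]
foot in slot mm [-107.7 -268.8  185.6]
```

Call:
play_rows(translation=[[0.73,0.43,0],[0.73,0.43,0],[0.73,0.43,0],[0.73,0.43,0],[0.73,0.43,0.2],[0.73,0.43,0.4],[0.73,0.43,0.6],[0.73,0.43,0.6]], twist=[[0,0,0],[0,0,0],[0,0,0],[0,0,0],[0,0,0],[0,0,0],[0,0,0],[0,0,0]], gripper=[-1,-1,-1,-1,-1,-1,-1,-1])

```text
time: 10.2
tool_pos: [0.4509, 0.0014, 0.3524]
ee_rot: [3.14, 0.001, 2.03]
wrist_force: [0.0, 0.3, -1.4]
width: 0.0124
finger_force: 30.0
```

Call:
play_rows(translation=[[0,0,0],[0,0,0],[0,0,0],[0,0,0],[0,0,0],[0,0,0]], twist=[[-0.85,-0.15,0.73],[-0.85,-0.15,0.73],[-0.85,-0.15,0.73],[-0.85,-0.15,0.73],[-0.85,-0.15,0.73],[0,0,0]], gripper=[-1,-1,-1,-1,-1,-1])

```text
time: 10.8
tool_pos: [0.4503, 0.0001, 0.3524]
ee_rot: [2.713, -0.004, 1.66]
wrist_force: [-0.6, 0.7, -1.5]
width: 0.0118
finger_force: 30.0
```

```bash
python3 plan.py 0.04 0
```

```text
10.8 [4.503e-01 1.000e-04 3.524e-01] [ 2.7126 -0.0043  1.66  ] [-0.6  0.7 -1.5]
target [0.4674 0.0015 0.3211] [2.7053 0.     1.6603]
units t [-0.01  0.06  0.89] w [-0.07 -0.04 -0.02]
foot in slot mm [-4.1  1.  75.6]
```

Call:
play_rows(translation=[[0,0.06,0.5],[0,0,0.39],[0,0,0]], twist=[[-0.07,-0.04,-0.02],[0,0,0],[0,0,0]], gripper=[-1,-1,-1])

```text
time: 11.1
tool_pos: [0.4679, 0.0017, 0.3185]
ee_rot: [2.713, -0.001, 1.662]
wrist_force: [-1.0, 0.4, -0.3]
width: 0.0116
finger_force: 30.0
```

```bash
python3 plan.py 0.02 0; python3 - <<'E'
from plan import *
im=[]
Rs=slotR(YAW)
for c in CM:
    s=robot.snapshot(c)[...,::-1].copy(); cv2.imwrite(f"pics/{c}4.png",s)
    for n in("toggle_grip","toggle_foot","slot"):
        for d in robot.spot_point(n,c)[:1]: print(c,n,np.round(d["centre"],3),round(d["score"],2),"slot frame mm",(Rs.inv().apply(d["centre"]-SL)*1e3).round(1))
    x,y=proj([[.57,.015,.11]],c)[0].astype(int); im.append(cv2.resize(s[y-40:y+40,x-40:x+40],(400,400),interpolation=cv2.INTER_CUBIC))
cv2.imwrite("pics/k4.png",np.hstack(im))
E
```

```text
11.1 [0.4679 0.0017 0.3185] [ 2.7128e+00 -8.0000e-04  1.6619e+00] [-1.   0.4 -0.3]
target [0.4758 0.0023 0.303 ] [2.7053 0.     1.6603]
units t [-0.    0.02  0.44] w [-0.08 -0.01  0.01]
foot in slot mm [-2.4  0.5 37.4]
scene toggle_grip [0.547 0.01  0.149] 0.81 slot frame mm [-0.1  1.6 86.9]
scene toggle_foot [0.565 0.011 0.103] 0.75 slot frame mm [-3.4  0.9 38.3]
scene slot [0.584 0.013 0.07 ] 0.68 slot frame mm [ 0.   1.  -0.4]
top toggle_grip [0.546 0.011 0.151] 0.53 slot frame mm [-0.6  2.  89.4]
top toggle_foot [0.568 0.014 0.105] 0.38 slot frame mm [ 0.9  3.1 38.1]
top slot [0.585 0.012 0.067] 0.93 slot frame mm [-0.3  0.3 -3.4]
```

View pics/k4.png

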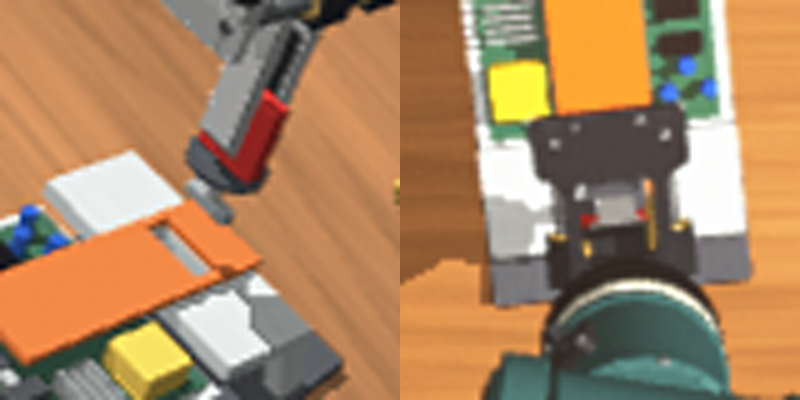

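The scene crop shows the foot above the keeper opening with its long side along the slot. The network and the stand fit both put the toggle about 1.3 mm towards +y of the tool axis. Pose readings are noisy, so I'll average several.

```bash
cat > avg.py <<'E'
from plan import *
def avg(n=8):
    P=[];Q=[];F=[]
    for i in range(n):
        robot.snapshot("top"); o=robot.get_obs(); P.append(o["tool_pos"]);Q.append(R.from_euler("xyz",o["ee_rot"]).as_quat());F.append(o["wrist_force"])
    q=R.from_quat(Q).mean(); print("std mm",(np.std(P,0)*1e3).round(2),"t",o["time"],"F",np.mean(F,0).round(1))
    return dict(tool_pos=np.mean(P,0),ee_rot=q.as_euler("xyz"))
if __name__=="__main__":
    a=list(map(float,sys.argv[1:])); o=avg()
    print(o["tool_pos"].round(4),o["ee_rot"].round(4))
    T,Rt=target(a[0],a[1],tuple(a[2:4])); t,w=delta(T,Rt,o); print("units t",t.round(3),"w",w.round(3))
    Rs=slotR(YAW);Rc=R.from_euler("xyz",o["ee_rot"]); print("foot in slot mm",(Rs.inv().apply(o["tool_pos"]+Rc.apply([0,0,.2371])-SL)*1e3).round(1))
E
python3 avg.py 0.02 0 0 -0.0013
```

```text
std mm [0.01 0.01 0.22] t 11.9 F [-0.  -0.1 -0.7]
[0.4682 0.0016 0.3212] [2.7052e+00 1.0000e-04 1.6602e+00]
units t [-0.033 -0.019  0.492] w [ 0.001  0.001 -0.001]
foot in slot mm [ 0.8  0.  39.7]
```

Call:
play_rows(translation=[[-0.033,-0.02,0.25],[0,0,0.24],[0,0,0.1],[0,0,0.1],[0,0,0.1],[0,0,0.08],[0,0,0],[0,0,0]], twist=[[0,0,0],[0,0,0],[0,0,0],[0,0,0],[0,0,0],[0,0,0],[0,0,0],[0,0,0]], gripper=[-1,-1,-1,-1,-1,-1,-1,-1])

```text
time: 12.7
tool_pos: [0.4823, 0.0016, 0.2892]
ee_rot: [2.705, -0.0, 1.66]
wrist_force: [-0.4, -0.4, -0.8]
width: 0.0119
finger_force: 30.0
```

```bash
python3 avg.py -0.018 0 0 -0.0013; python3 - <<'E'
from plan import *
im=cv2.imread("pics/scene4.png"); s=robot.snapshot("scene")[...,::-1]
x,y=proj([[.575,.015,.08]],"scene")[0].astype(int); cv2.imwrite("pics/k5.png",cv2.resize(s[y-30:y+30,x-30:x+30],(600,600),interpolation=cv2.INTER_CUBIC))
E
```

```text
std mm [0.03 0.01 0.07] t 13.1 F [-0.  -0.  -0.8]
[0.4823 0.0016 0.2893] [2.7049e+00 1.0000e-04 1.6602e+00]
units t [-0.001 -0.001  0.572] w [ 0.003  0.001 -0.001]
foot in slot mm [ 0.1 -1.3  4.9]
```

View pics/k5.png

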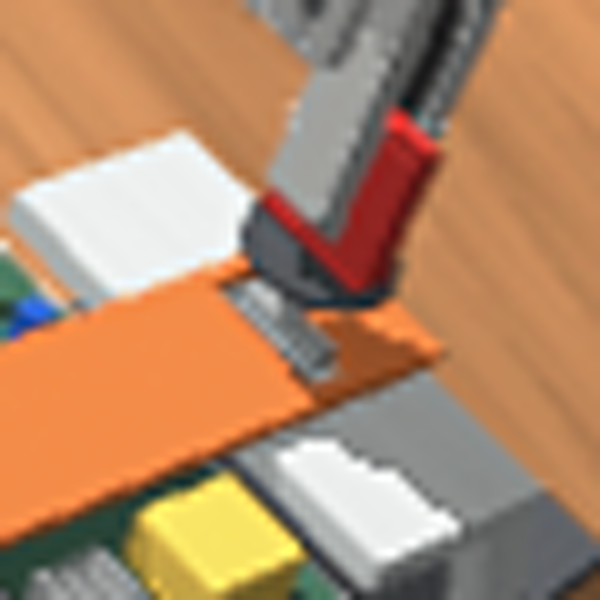

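The foot sits inside the keeper opening and there is no contact force. I'll keep going down slowly.

Call:
play_rows(translation=[[0,0,0.06],[0,0,0.06],[0,0,0.06],[0,0,0]], twist=[[0,0,0],[0,0,0],[0,0,0],[0,0,0]], gripper=[-1,-1,-1,-1])

```text
time: 13.55
tool_pos: [0.4853, 0.0019, 0.2819]
ee_rot: [2.707, -0.0, 1.66]
wrist_force: [-0.1, 0.1, -1.3]
width: 0.0121
finger_force: 30.0
```

```bash
python3 avg.py -0.018 0 0 -0.0013
```

```text
std mm [0.01 0.01 0.18] t 13.95 F [ 0.2  0.2 -1. ]
[0.4853 0.0019 0.2825] [ 2.7055e+00 -1.0000e-04  1.6602e+00]
units t [-0.001  0.002  0.385] w [-0.003 -0.    -0.001]
foot in slot mm [-0.2 -1.3 -2.6]
```

The foot is already in the block's slot without any contact. Next I'll seat the flange.

Call:
play_rows(translation=[[0,0,0.1],[0,0,0.1],[0,0,0.1],[0,0,0.06],[0,0,0.03],[0,0,0]], twist=[[0,0,0],[0,0,0],[0,0,0],[0,0,0],[0,0,0],[0,0,0]], gripper=[-1,-1,-1,-1,-1,-1])

```text
time: 14.55
tool_pos: [0.4919, 0.0025, 0.268]
ee_rot: [2.706, -0.0, 1.66]
wrist_force: [0.0, -0.5, -0.1]
width: 0.0114
finger_force: 30.0
```

```bash
python3 avg.py -0.019 0 0 -0.0013
```

```text
std mm [0.02 0.01 0.1 ] t 14.95 F [-0.3  0.  -0.6]
[0.4919 0.0025 0.2685] [ 2.7052 -0.      1.6602]
units t [-0.001  0.     0.024] w [ 0.001  0.    -0.001]
foot in slot mm [  0.   -1.3 -18. ]
```

Call:
play_rows(translation=[[0,0,0],[0,0,0],[0,0,0],[0,0,0],[0,0,0],[0,0,0],[0,0,0],[0,0,0]], twist=[[0,0,0.7],[0,0,0.7],[0,0,0.7],[0,0,0.7],[0,0,0.7],[0,0,0.7],[0,0,0.7],[0,0,0.7]], gripper=[-1,-1,-1,-1,-1,-1,-1,-1])

```text
time: 15.75
tool_pos: [0.4919, 0.0025, 0.2685]
ee_rot: [2.766, -0.227, 1.141]
wrist_force: [-0.2, 0.1, -0.1]
width: 0.0117
finger_force: 30.0
```

```bash
python3 avg.py -0.018 1.5708 0 -0.0013; python3 -c "
from bench import robot;o=robot.get_obs();print(o['joint_positions'],o['wrist_torque'])"
```

```text
std mm [0.   0.01 0.02] t 16.15 F [-0.  -0.3 -0.7]
[0.4919 0.0025 0.2684] [ 2.7654 -0.2263  1.1437]
units t [ 0.     0.002 -0.003] w [-0.0000e+00  1.0000e-03  1.0109e+01]
foot in slot mm [ -0.1  -1.3 -18.1]
[-0.14018164 -0.10561456  1.86672206  0.11787348  0.95769101  0.28265077] [-0.06877437  0.36342082  0.04963176]
```

Call:
play_rows(translation=[[0,0,0],[0,0,0],[0,0,0],[0,0,0],[0,0,0],[0,0,0],[0,0,0],[0,0,0]], twist=[[0,0,1],[0,0,1],[0,0,1],[0,0,1],[0,0,1],[0,0,1],[0,0,1],[0,0,1]], gripper=[-1,-1,-1,-1,-1,-1,-1,-1])

```text
time: 16.95
tool_pos: [0.4919, 0.0025, 0.2684]
ee_rot: [3.046, -0.426, 0.317]
wrist_force: [0.0, 0.0, -0.6]
width: 0.0121
finger_force: 30.0
```

Call:
play_rows(translation=[[0,0,0],[0,0,0],[0,0,0],[0,0,0]], twist=[[0,0,1],[0,0,1],[0,0,0.1],[0,0,0]], gripper=[-1,-1,-1,-1])

```text
time: 17.35
tool_pos: [0.4919, 0.0025, 0.2684]
ee_rot: [3.14, -0.436, 0.092]
wrist_force: [-0.9, 0.8, 0.0]
width: 0.0118
finger_force: 30.0
```

```bash
python3 avg.py -0.019 1.5708 0 -0.0013; python3 - <<'E'
from plan import *
s=robot.snapshot("scene")[...,::-1]
for c in CM:
    for n in("toggle_grip","toggle_foot","press"):
        if c=="top": robot.snapshot("top")
        for d in robot.spot_point(n,c)[:1]: print(c,n,round(d["score"],2),"slot frame mm",(slotR(YAW).inv().apply(d["centre"]-SL)*1e3).round(1))
x,y=proj([[.575,.015,.08]],"scene")[0].astype(int); cv2.imwrite("pics/k6.png",cv2.resize(s[y-40:y+40,x-40:x+40],(600,600),interpolation=cv2.INTER_CUBIC))
E
```

```text
std mm [0.   0.01 0.02] t 17.75 F [-0.3  0.1 -0.6]
[0.4919 0.0025 0.2684] [ 3.1408 -0.4361  0.0913]
units t [0.003 0.001 0.021] w [-0.     0.002  0.016]
foot in slot mm [ -0.2  -1.3 -18.2]
scene toggle_grip 0.67 slot frame mm [ 2.4 -1.  31.3]
scene toggle_foot 0.45 slot frame mm [  2.5  -2.7 -17.8]
scene press 0.97 slot frame mm [53.2 -1.1  4.3]
top toggle_grip 0.62 slot frame mm [ 2.5 -0.8 31.7]
top toggle_foot 0.66 slot frame mm [  6.    0.8 -20.9]
top press 0.88 slot frame mm [49.2  1.3  1.8]
```

View pics/k6.png

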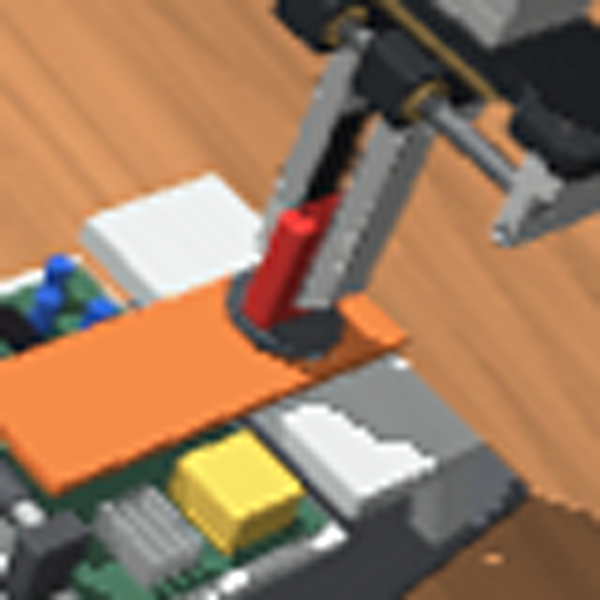

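The toggle is turned crosswise with its flange just above the keeper. I'll press it gently onto the keeper.

Call:
play_rows(translation=[[0,0,0.02],[0,0,0.015],[0,0,0],[0,0,0]], twist=[[0,0,0],[0,0,0],[0,0,0],[0,0,0]], gripper=[-1,-1,-1,-1])

```text
time: 18.65
tool_pos: [0.4924, 0.0025, 0.2675]
ee_rot: [3.141, -0.436, 0.09]
wrist_force: [-4.3, 0.0, 3.4]
width: 0.0122
finger_force: 30.0
```

```bash
python3 avg.py -0.019 1.5708 0 -0.0013
```

```text
std mm [0.01 0.01 0.02] t 19.05 F [-4.9 -0.2  4.9]
[0.4924 0.0025 0.2675] [ 3.1412 -0.4362  0.0904]
units t [ 0.     0.001 -0.005] w [0.001 0.001 0.008]
foot in slot mm [ -0.   -1.3 -19.2]
```

Call:
play_rows(translation=[[0,0,0],[0,0,0],[0,0,0],[0,0,0],[0,0,0]], twist=[[0,0,0],[0,0,0],[0,0,0],[0,0,0],[0,0,0]], gripper=[-0.6,-0.2,0,0,0])

```text
time: 19.55
tool_pos: [0.4925, 0.0025, 0.267]
ee_rot: [3.141, -0.436, 0.09]
wrist_force: [-0.1, -0.0, 0.2]
width: 0.046
finger_force: 0.0
```

Call:
play_rows(translation=[[0,0,-0.2],[0,0,-0.4],[0,0,-0.7],[0,0,-1],[0,0,-1],[0,0,-0.5],[0,0,0]], twist=[[0,0,0],[0,0,0],[0,0,0],[0,0,0],[0,0,0],[0,0,0],[0,0,0]], gripper=[0,0,0,0,0,0,0])

```text
time: 20.25
tool_pos: [0.428, -0.0033, 0.4098]
ee_rot: [3.139, -0.446, 0.091]
wrist_force: [-0.6, 0.1, 0.7]
width: 0.0466
finger_force: 0.0
```

```bash
python3 - <<'E'
from plan import *
im=[]
for c in CM:
    s=robot.snapshot(c)[...,::-1]
    for n in("toggle_grip","toggle_foot","press"):
        for d in robot.spot_point(n,c)[:1]: print(c,n,round(d["score"],2),"slot frame mm",(slotR(YAW).inv().apply(d["centre"]-SL)*1e3).round(1))
    x,y=proj([[.59,.015,.09]],c)[0].astype(int); im.append(cv2.resize(s[y-40:y+40,x-40:x+40],(400,400),interpolation=cv2.INTER_CUBIC))
cv2.imwrite("pics/k7.png",np.hstack(im))
o=robot.get_obs(); print(o["time"],o["tool_pos"],o["width"],o["wrist_force"])
E
```

```text
scene toggle_grip 0.56 slot frame mm [ 3.8  1.9 29.4]
scene toggle_foot 0.84 slot frame mm [  4.1  -2.7 -19.6]
scene press 0.74 slot frame mm [53.  -0.6  3.2]
top toggle_grip 0.44 slot frame mm [-0.3  0.6 30.5]
top toggle_foot 0.46 slot frame mm [  2.8  -1.7 -19.7]
top press 0.96 slot frame mm [48.1  1.6  3.4]
20.65 [ 0.42868485 -0.00320567  0.40326805] 0.047224776457400384 [-0.38838457  0.26676842 -0.18519779]
```

View pics/k7.png

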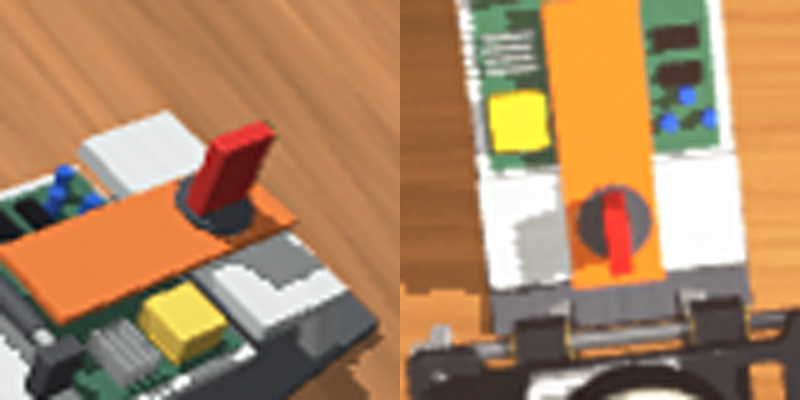

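Both views show the toggle seated: the flange is flat on the shut keeper, the wing runs along the slope, and the gripper is clear. Handing in.

```bash
python3 -c "
from bench import robot
print(robot.close_job())"
```

```text
the job is handed in; nothing more can be done
None
```

The keeper is shut, the toggle is through both slots, turned a quarter turn with its flange on the keeper, and released; the job was handed in at about 20.7 s, and no verdict came back.

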